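# Hold a sample tube in the sprung V-cradle of a tube reader

## Robot

A 6-joint arm with a two-finger parallel gripper is mounted at the origin on the work surface. World frame = base frame: x ahead of the robot, y to its left, z up, the work surface at z = 0. Lengths are in m, angles in degrees, forces in N, time in s.
With the tool pointing down it reaches from about 0.4 to 0.825 m from the base axis. Payload 7 kg.
Tool frame: the origin (TCP) lies midway between the tips of the shut fingers; the grasp point (between the pads) lies 19 mm behind it; z points along the fingers, y is the line along which they close (so a half turn about z gives the same grasp; the last joint's range is limited). The gripper opens to 88 mm and grips with 3 to 60 N. Pads are 19 mm wide; open, the fingers measure 130 mm over their backs; the gripper's body (78 mm by 193 mm) begins 47 mm behind the grasp point.
Start: joints at [-50.243, 20.546, 0.682, 0, -70.136, -16.507], TCP at [0.266, -0.62, 0.227] pointing down, gripper open.
Joint ranges: [-176.03, 176.03], [-82.01, 121.73], [-58.28, 71.71], [-173.87, 95.51], [-174.79, -0.11], [-173.66, 173.66]. Speed limits (degrees/s): [136.94, 136.94, 172.46, 180, 180, 180].

## Interface

Orientations are given as [roll, pitch, yaw] about the fixed x, y, z axes, in that order (R = Rz(yaw) Ry(pitch) Rx(roll)).
In Python, from plant import telemetry, viewer, workorder gives the robot as it stands. The module is installed in compiled form; this text tells all that it offers.
- The arm moves only by the tool carry_out, never from a script. Its argument "rows" is a list of rows, each a list of 6 numbers: the shift along the tool's x, y, z in m, then the turn, a rotation vector about the tool's x, y, z in rad. In form: [[tx, ty, tz, ax, ay, az], ...]. A call has 1 to 8 rows; each row is the pose to reach, as a shift and turn from the pose commanded when the call began, along the tool's axes at that moment; what a row does not reach only later rows make up. A row lasts 1/8 s, in which the tool goes at most 62.5 mm and 10.7 degrees, less where a joint would pass 70% of its speed; a pose out of reach is approached as far as the arm can. A call with a gripper value outside its range is refused whole. "grip" is the gripper's target within -1 to 1 (fully open at 1, half-way at 0, shut at -1), set as the call begins (left out, the last holds). The fingers move at their own pace and stop on an object; the grip force is fixed at half the most. Time passes only in rows, so rows that repeat a pose let the fingers close. It gives the time, the measured TCP pose, the force, the opening and the grip force at its end, in the units of the state.
- telemetry.get_obs(): the state, without advancing time (a new reading comes with each control period).
- viewer.snapshot(name): name is "scene" or "top"; returns the picture (420x560x3 uint8, red, green, blue); there is no depth.
- viewer.camera_info(name): a dict with "intrinsics" (3x3 intrinsics, pixels), "extrinsics" (4x4, takes a point from camera to world coordinates). Camera axes: x right, y down, z forward; pixel columns grow to the right and rows downward; lengths in m; the calibration is good to about 2 mm. A picture is of the moment at which its call begins. camera_info takes no time and is no camera call.
- workorder.close_job(): hands the job in; it is judged then, once.
The state is a dict: "clock": time; "joint_pos": joint angles; "qvel": joint speeds; "tau": joint torques, N m; "tool_pos": TCP position; "orientation": TCP orientation; "force": force on the tool from outside, world axes, zero at the start; "moment": the same for the moment, N m; "opening": finger opening in m; "gripper_force": force on a finger pad.
Only numpy, scipy, OpenCV 4.12 (cv2) and the standard library are available. Lean on these libraries where they do the work, as an engineer would, in place of code of your own. Each camera call takes 0.05 s, during which the arm holds its last target. There are 200 camera calls.

## Task

Take the blue-capped sample tube from the tray, lay it in the orange V-cradle of the tube reader with its capless end in the white hood, and gently slide it in until you feel that end meet the hidden stop inside the hood. Then press the tube down so that it bears on both faces of the V and the sprung cradle is about halfway down its travel (neither up nor bottomed), and finish like that: still gripping the tube, pressed down and lightly against the stop. Leave the red-capped tube, the bottle, the tube rack and the yellow sharps bin where they are.

Things in the scene. Friction and masses are not known exactly. Their poses are not given: they have to be found in the camera images.
- tube_blue: Rigid white cylinder 30 mm in diameter with a blue cap 34 mm in diameter, 120 mm long, about 70 g. Origin on its axis at mid length; x runs along it from the cap (x = -60 to -36 mm) to the flat base (x = +60 mm). At the start it lies in either lane of the tray, axis level, 27 mm above the table. Grip it from above at x = +2 to +22 mm, reaching at most 8 mm below its axis.
- tube_base (a point): Centre of the flat base (capless end) of the blue-capped tube; same axes as the tube.
- tube_red: A like tube with a red cap in the other lane of the tray, its axis parallel to the blue one's and 90 mm from it. Leave it alone. Origin and axes as for the blue tube.
- tray: White tray 150 x 160 mm, fixed; origin at the centre of its underside. Two lanes along its x axis at y = -45 and +45 mm, each with two low grey saddles (16 mm long, at x = -18 and +42 mm, 30 mm wide, tops 17 mm above the table). The tubes point base to +x.
- reader: Tube reader, fixed: grey base plate 175 x 90 mm, 12 mm thick, the orange V-cradle in the middle, the white hood at its +x end. Origin on the table below the point seat; x is the direction in which a tube is pushed in, z up. The V runs from x = -15 to +45 mm; a tube pushed to the stop has its cap just short of the V.
- seat (a point): Point on the cradle through which the axis of a tube lying in the V passes: 60 mm above the table while the cradle is up, moving down with it. x is the V's direction (the reader's x). The V has two flat faces at 45 degrees, is 29 mm wide in all, upper edges 9 mm below this point: fingers reaching at most 8 mm below the tube's axis clear it.
- cradle (a joint): How far the cradle is pressed down: 0 m = up, 0.010 m = bottomed. Sprung: it takes about 1.5 N (the weight of the tube included) to start and 0.8 N more for each mm (5.5 N at halfway). The V also floats up to 3 mm to either side on soft springs (300 N/m), so it centres itself under the tube.
- face_left: The V's face on the reader's +y side: orange plate 60 mm long. Its origin is at the point seat.
- face_right: The V's face on the reader's -y side: orange plate 60 mm long. Its origin is at the point seat.
- hood: White hood at x = +45 to +100 mm in the reader's frame, top 89 mm above the table; origin and axes of the reader. Inside it is 44 mm wide, its ceiling 85 mm above the table. Within is the rubber-faced stop, 10 to 30 mm behind the mouth (unknown, different each time), which gives up to 6 mm on a spring (800 N/m) and is then solid.
- mouth (a point): Centre of the hood's open mouth, on the axis of a tube lying in the V with the cradle up: 45 mm along x from the seat, 60 mm above the table. Axes of the reader, x into the hood.
- bottle: White bottle 56 mm in diameter, 150 mm tall, standing; origin at the centre of its underside. Leave it alone.
- rack: White rack 70 x 150 mm full of small capped tubes, 88 mm tall; origin at the centre of its underside. Leave it alone.
- sharps: Yellow sharps bin 140 mm in diameter, 177 mm tall; origin at the centre of its underside. Leave it alone.

How it is judged (in metres and radians):
On the way, in this order (a step that is already met when the one before it is completed fails the run):
1. the blue-capped tube is lifted out of the tray in the fingers (height (world z) of tube_blue above 0.05 m and contact force between the fingers and tube_blue above 1 N), for 0.2 s.
2. its base, in the hood, meets the stop (contact force between tube_blue and hood above 0.5 N and x of tube_base in the frame of mouth above 0.004 m and angle between the x axis of tube_blue and the x axis of reader, either way round below 0.15 rad), for 0.1 s.
At the end, for the whole second after the job is handed in: Fingers grip the blue-capped tube; it bears on each V face with over 1 N and on the stop with over 0.3 N, base over 4 mm into the hood, in line within 0.08 rad, under 0.02 m/s; the cradle is 2.5 to 8.5 mm down; red-capped tube, bottle, rack, bin within 20 mm of their starts (value of joint cradle between 0.0025 and 0.0085 m and contact force between tube_blue and face_left above 1 N and contact force between tube_blue and face_right above 1 N and contact force between tube_blue and hood above 0.3 N and x of tube_base in the frame of mouth above 0.004 m and angle between the x axis of tube_blue and the x axis of reader, either way round below 0.08 rad and contact force between the fingers and tube_blue above 1 N and linear speed of tube_blue below 0.02 m/s and distance of each of tube_red, bottle, rack, sharps from where it was at the start of the episode below 0.02 m); the arm keeps its last pose, push and grip.
It fails at once if the tube is rammed into the hood or its stop (over 30 N) (contact force between tube_blue and hood above 30 N).
It fails at once if a bystander is disturbed (moved over 20 mm) (distance of any of tube_red, bottle, rack, sharps from where it was at the start of the episode above 0.02 m).
It also fails if it takes over 38 s, if anything falls off the work surface, if the arm or the gripper's body presses on something with over 40 N, if the wrist force passes 120 N, or if a joint passes its speed limit or range.

## Working session

There is one attempt and no reset: what is moved stays moved. The work goes in short steps, Python scripts to look and compute and a tool call to move; the robot and the scene stay as the last step left them, time stands still between calls to the robot, and variables do not carry over. Pictures are saved under pics/ and viewed, at most 10 in all, crops included, and the job is handed in when it is done.

Besides the shell and the picture viewer there is one more tool, called after ">>>" as name(argument=value, ...) on one line, values as JSON. carry_out: Moves the arm, as the interface text tells. Its arguments: {"type":"object","properties":{"rows":{"type":"array"},"grip":{"type":"number"}},"required":["rows"]}

```bash
mkdir -p pics
python3 - <<'E'
from plant import telemetry, viewer
import cv2,numpy as np
for n in("scene","top"):
    im=viewer.snapshot(n); cv2.imwrite(f"pics/{n}0.png",im[:,:,::-1]); c=viewer.camera_info(n); print(n,np.round(c["intrinsics"],1).tolist(),np.round(c["extrinsics"],4).tolist())
print(telemetry.get_obs())
E
```

```text
scene [[470.3, 0.0, 280.9], [0.0, 470.3, 211.0], [0.0, 0.0, 1.0]] [[0.0575, 0.7228, -0.6887, 1.4072], [0.9982, -0.0535, 0.0273, -0.0688], [-0.0171, -0.689, -0.7246, 0.9585], [0.0, 0.0, 0.0, 1.0]]
top [[508.9, 0.0, 272.8], [0.0, 508.9, 209.2], [0.0, 0.0, 1.0]] [[-0.0265, -0.9931, 0.1139, 0.3711], [-0.9995, 0.0243, -0.02, -0.0089], [0.0171, -0.1144, -0.9933, 1.7666], [0.0, 0.0, 0.0, 1.0]]
{'clock': 0.1, 'joint_pos': array([-5.02435239e+01,  2.05853384e+01,  6.39368954e-01, -1.63210162e-02,
       -7.01363341e+01, -1.65043451e+01]), 'qvel': array([-0.08224609, -0.00285891,  0.18039792,  0.08058159, -0.02427548,
        0.05984804]), 'tau': array([-9.83222890e-04, -5.84162486e+01,  2.93753529e+01,  7.01564714e+00,
        1.02001344e-02, -6.47029242e-05]), 'tool_pos': array([ 0.26624315, -0.61980029,  0.22574596]), 'orientation': array([ 1.79916728e+02, -8.67177274e-03, -1.56753419e+02]), 'force': array([ 0.2775892 , -0.10673502,  0.01432698]), 'moment': array([0.0047065 , 0.07577204, 0.01183732]), 'gripper_force': 0.0, 'opening': 0.08756155054123688}
```

View pics/top0.png

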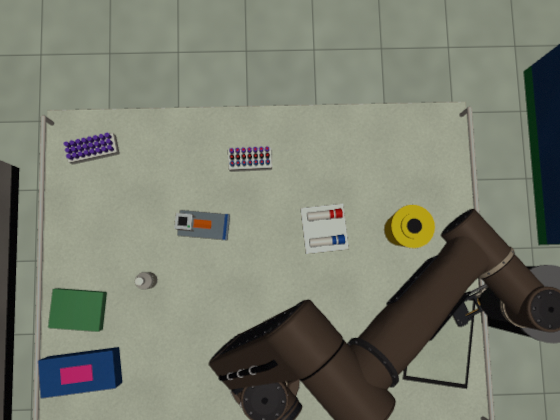

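View pics/scene0.png

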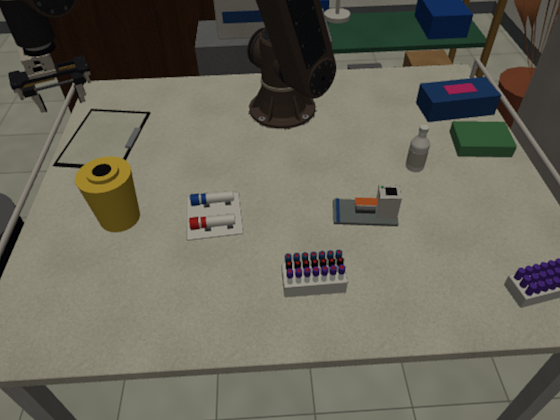

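Top view: the blue cap is at (340,240) with its base near (309,241). The red tube is above it. The reader has its orange V at (203,224) and its hood at (185,221), with the push direction to the left (+y).

Run:
```python
import cv2,numpy as np
t=cv2.imread("pics/top0.png"); s=cv2.imread("pics/scene0.png")
a=cv2.resize(t[195:260,295:355],None,fx=6,fy=6,interpolation=cv2.INTER_CUBIC)
b=cv2.resize(t[200:250,170:236],None,fx=6,fy=6,interpolation=cv2.INTER_CUBIC)
c=cv2.resize(s[180:240,180:245],None,fx=6,fy=6,interpolation=cv2.INTER_CUBIC)[:290]
d=cv2.resize(s[180:230,328:405],None,fx=5,fy=5,interpolation=cv2.INTER_CUBIC)
o=np.zeros((600,800,3),np.uint8)
for im,(y,x) in((b,(0,0)),(a[:300],(0,400)),(c,(300,0)),(d,(300,400))): o[y:y+im.shape[0],x:x+im.shape[1]]=im[:600-y,:800-x]
cv2.imwrite("pics/crop.png",o)
def show(n,im,m):
    k,l,st,ce=cv2.connectedComponentsWithStats(m.astype(np.uint8))
    for i in range(1,k):
        if st[i,4]>25:
            pts=np.argwhere(l==i)[:,::-1].astype(np.float32); print(n,st[i],ce[i].round(2),[np.round(v,1) for v in cv2.minAreaRect(pts)])
for nm,im in(("top",t),("scene",s)):
    h=cv2.cvtColor(im,cv2.COLOR_BGR2HSV); H,S,V=h[...,0].astype(int),h[...,1],h[...,2]
    roi=np.zeros(H.shape,bool)
    if nm=="top": roi[195:260,165:360]=1
    else: roi[180:245,180:405]=1
    show(nm+" blue",im,roi&(H>100)&(H<125)&(S>130)); show(nm+" orange",im,roi&(H>4)&(H<20)&(S>150)&(V>120)); show(nm+" red",im,roi&((H<4)|(H>172))&(S>150)); show(nm+" white",im,roi&(S<25)&(V>195))
```

```text
top blue [223 214   5  25  59] [224.68 226.42] [array([224.7, 226. ]), array([ 2.4, 24.2]), np.float64(5.7)]
top blue [338 235   7   9  52] [341.12 238.73] [array([341., 239.]), array([8., 6.]), np.float64(90.0)]
top orange [193 219  18  10 138] [201.87 223.54] [array([201.8, 223.5]), array([17.,  8.]), np.float64(5.2)]
top red [335 209   7   9  52] [338.23 212.71] [array([338., 213.]), array([8., 6.]), np.float64(90.0)]
scene blue [191 194   8  11  77] [194.42 199.27] [array([194.5, 199. ]), array([10.,  7.]), np.float64(90.0)]
scene blue [201 194   5  10  37] [203.16 198.62] [array([203.2, 198.5]), array([9.4, 3.5]), np.float64(82.9)]
scene blue [336 199   4  23  59] [337.27 209.24] [array([337.3, 210. ]), array([22.1,  2.5]), np.float64(87.3)]
scene orange [355 198  23   7 151] [365.85 201.02] [array([366., 201.]), array([22.,  6.]), np.float64(0.0)]
scene red [190 217   9  12  92] [193.84 222.92] [array([194. , 222.5]), array([11.,  8.]), np.float64(90.0)]
scene red [201 217   6  11  46] [203.13 221.87] [array([203.2, 222. ]), array([10.3,  4.6]), np.float64(83.7)]
```

View pics/crop.png

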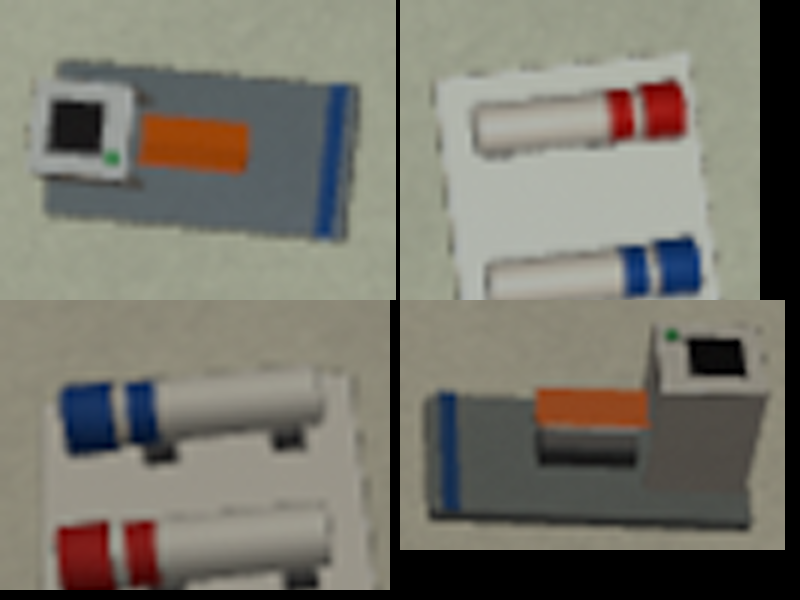

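The crop shows the blue tube with its cap end at about pixel (345,239) and its base at about (309,242). The reader is tilted about 5.5° in the picture. Next I cast rays.

```bash
cat > h.py <<'E'
import numpy as np
from plant import viewer
def ray(n,u,v,z):
    c=viewer.camera_info(n); E=np.array(c["extrinsics"]); d=E[:3,:3]@np.linalg.solve(np.array(c["intrinsics"]),[u,v,1]); o=E[:3,3]
    return (o+d*(z-o[2])/d[2])[:2]
E
python3 - <<'E'
from h import *
import cv2
f=lambda x:np.round(x,4)
def dirn(a,b): d=np.array(b)-a; return np.degrees(np.arctan2(d[1],d[0])).round(1), np.hypot(*d).round(4)
t=cv2.imread("pics/top0.png")
# tube: row/col edges, top view crop estimates (crop/6+offset-> pixel centres)
C=lambda x,y:((x-400)/6+295-.5*5/6,y/6+195-.5*5/6)
for nm,e in(("red",(C(475,128),C(685,108))),("blue",(C(486,280),C(699,266)))):
    a=ray("top",*e[0],.027);b=ray("top",*e[1],.027); print(nm,"base",f(a),"cap",f(b),dirn(b,a),"mid",f((a+b)/2))
S=lambda x,y:(x/6+180-.4,(y-300)/6+180-.4)
for nm,e in(("red",(S(328,538),S(58,558))),("blue",(S(322,398),S(62,418)))):
    a=ray("scene",*e[0],.027);b=ray("scene",*e[1],.027); print("sc",nm,"base",f(a),"cap",f(b),dirn(b,a),"mid",f((a+b)/2))
print("capdiff", f(ray("top",338.23,212.71,.03)),f(ray("top",341.12,238.73,.03)))
# reader
P=lambda x,y:(x/6+170-.4,y/6+200-.4)
pl=[ray("top",*P(*q),.012) for q in((358,85),(346,240),(45,213),(58,62))]
print("plate",f(pl),dirn(pl[1],pl[2]),dirn(pl[0],pl[3]),dirn(pl[0],pl[1]),"strip mid",f((pl[0]+pl[1])/2))
print("orange top centre z51",f(ray("top",201.87,223.54,.051)),"z45",f(ray("top",201.87,223.54,.045)))
o=[ray("top",*P(*q),.051) for q in((249,147),(142,140))]; print("V ends",f(o),dirn(*o))
D=lambda x,y:((x-400)/5+328-.4,(y-300)/5+180-.4)
ps=[ray("scene",*D(*q),.012) for q in((428,395),(432,515),(748,522))]; print("sc plate",f(ps),dirn(ps[1],ps[2]),dirn(ps[0],ps[1]))
print("sc strip z12",f(ray("scene",337.27,209.24,.012)),"top strip",f(ray("top",224.68,226.42,.012)))
print("sc near V edge z51",f(ray("scene",*D(537,427),.051)),f(ray("scene",*D(648,428),.051)))
E
```

```text
red base [ 0.5445 -0.1613] cap [ 0.5531 -0.2825] (np.float64(94.0), np.float64(0.1215)) mid [ 0.5488 -0.2219]
blue base [ 0.4573 -0.1646] cap [ 0.4622 -0.2867] (np.float64(92.3), np.float64(0.1222)) mid [ 0.4598 -0.2257]
sc red base [ 0.5431 -0.1609] cap [ 0.5465 -0.2815] (np.float64(91.6), np.float64(0.1206)) mid [ 0.5448 -0.2212]
sc blue base [ 0.4531 -0.1647] cap [ 0.4573 -0.2865] (np.float64(92.0), np.float64(0.1218)) mid [ 0.4552 -0.2256]
capdiff [ 0.5527 -0.2687] [ 0.463  -0.2749]
plate [[0.5602 0.1068]
 [0.4709 0.1152]
 [0.4908 0.2872]
 [0.5778 0.2793]] (np.float64(83.4), np.float64(0.1732)) (np.float64(84.2), np.float64(0.1734)) (np.float64(174.6), np.float64(0.0896)) strip mid [0.5156 0.111 ]
orange top centre z51 [0.5251 0.1971] z45 [0.5256 0.1979]
V ends [[0.5224 0.1661]
 [0.5279 0.2261]] (np.float64(84.8), np.float64(0.0602))
sc plate [[0.4699 0.1178]
 [0.5613 0.1077]
 [0.5787 0.2763]] (np.float64(84.1), np.float64(0.1695)) (np.float64(-6.3), np.float64(0.092))
sc strip z12 [0.5123 0.1235] top strip [0.5167 0.1234]
sc near V edge z51 [0.537  0.1652] [0.5421 0.2242]
```

```bash
cat >> h.py <<'E'
from scipy.spatial.transform import Rotation as Ro
from plant import telemetry
def plan(p,yaw,cmd=None):
    o=telemetry.get_obs(); R=Ro.from_euler("xyz",o["orientation"],degrees=True)
    p0=o["tool_pos"] if cmd is None else np.array(cmd)
    print("t",o["clock"].__round__(2),"at",o["tool_pos"].round(4),o["orientation"].round(2),"F",o["force"].round(2),"j",o["joint_pos"].round(1))
    print("shift",R.inv().apply(np.array(p)-p0).round(4),"turn",(R.inv()*Ro.from_euler("xyz",[180,0,yaw],degrees=True)).as_rotvec().round(4))
E
python3 -c "
from h import *
plan([.4569,-.2157,.225],-86.5)"
```

```text
t 0.1 at [ 0.2662 -0.6198  0.2257] [ 1.7992e+02 -1.0000e-02 -1.5675e+02] F [ 0.28 -0.11  0.01] j [-50.2  20.6   0.6  -0.  -70.1 -16.5]
shift [-0.3347  0.296   0.0011] turn [ 1.4000e-03  8.0000e-04 -1.2262e+00]
```

>>> carry_out(rows=[[-0.03,0.027,0,0,0,-0.12],[-0.07,0.062,0,0,0,-0.28],[-0.115,0.102,0,0,0,-0.44],[-0.16,0.142,0,0,0,-0.6],[-0.205,0.182,0,0,0,-0.76],[-0.25,0.222,0,0,0,-0.92],[-0.295,0.26,0,0,0,-1.08],[-0.334,0.296,0,0,0,-1.226]], grip=0.5)

```text
clock: 1.1
tool_pos: [0.457, -0.2144, 0.2265]
orientation: [-180.0, 0.0, -86.2]
force: [0.5, -0.3, -0.0]
opening: 0.0655
gripper_force: 0.0
```

>>> carry_out(rows=[[0,0,0.03,0,0,0],[0,0,0.06,0,0,0],[0,0,0.09,0,0,0],[0,0,0.11,0,0,0],[0,0,0.12,0,0,0],[0,0,0.12,0,0,0]])

```text
clock: 1.85
tool_pos: [0.4561, -0.2164, 0.1062]
orientation: [179.9, 0.0, -86.5]
force: [-0.3, -0.8, -0.2]
opening: 0.0657
gripper_force: 0.0
```

Run:
```python
from h import *
import cv2
plan([.4569,-.2157,.021],-86.5)
t=viewer.snapshot("top")[:,:,::-1]; s=viewer.snapshot("scene")[:,:,::-1]
o=np.hstack([cv2.resize(t[190:270,280:370],(400,356),interpolation=2),cv2.resize(s[150:240,170:270],(400,356),interpolation=2)])
cv2.imwrite("pics/c2.png",o)
```

```text
t 1.85 at [ 0.4561 -0.2164  0.1062] [ 1.7993e+02  1.0000e-02 -8.6510e+01] F [-0.35 -0.77 -0.18] j [ -3.1  11.3 -29.8  -0.  -49.    6.5]
shift [-0.0006 -0.0009  0.0852] turn [ 0.0013  0.0002 -0.0001]
```

View pics/c2.png

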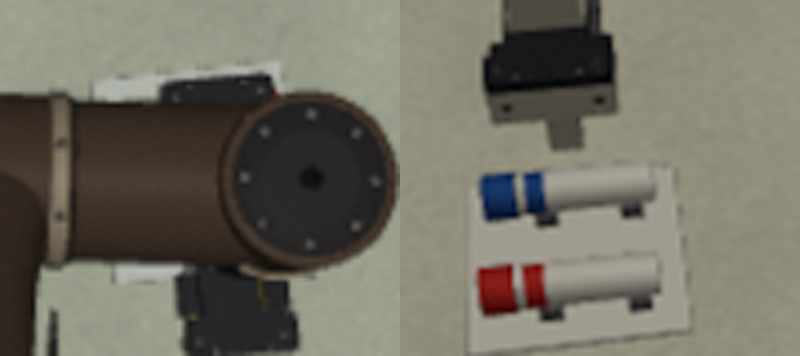

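The fingers are above the tube between the two saddles, so I'll descend and grip.

>>> carry_out(rows=[[0,0,0.02,0,0,0],[0,0,0.04,0,0,0],[0,0,0.06,0,0,0],[0,0,0.075,0,0,0],[0,0,0.082,0,0,0],[0,0,0.085,0,0,0],[0,0,0.085,0,0,0]])

```text
clock: 2.82
tool_pos: [0.4568, -0.2164, 0.0219]
orientation: [-180.0, -0.0, -86.5]
force: [0.1, 0.2, -0.5]
opening: 0.0656
gripper_force: 0.0
```

>>> carry_out(rows=[[0,0,0,0,0,0],[0,0,0,0,0,0],[0,0,0,0,0,0],[0,0,0,0,0,0],[0,0,0,0,0,0],[0,0,0,0,0,0]], grip=-1)

```text
clock: 3.58
tool_pos: [0.4567, -0.2164, 0.0216]
orientation: [-180.0, -0.0, -86.5]
force: [0.2, 0.1, 1.0]
opening: 0.0289
gripper_force: 29.9
```

Run:
```python
from h import *
import cv2
plan([.4569,-.2157,.15],-86.5); print(telemetry.get_obs()["opening"],telemetry.get_obs()["gripper_force"])
s=viewer.snapshot("scene")[:,:,::-1]
cv2.imwrite("pics/c3.png",cv2.resize(s[150:240,170:270],(600,540),interpolation=2))
```

```text
t 3.58 at [ 0.4567 -0.2164  0.0216] [-179.98   -0.    -86.5 ] F [0.23 0.1  1.03] j [ -3.   18.3 -34.8   0.  -36.9   6.5]
shift [-0.0007 -0.0003 -0.1284] turn [-0.0003 -0.0001 -0.    ]
0.028938738357618368 29.89321231842041
```

View pics/c3.png

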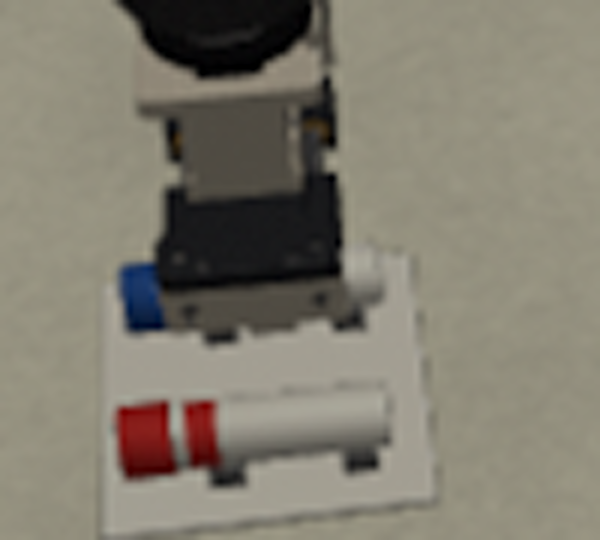

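>>> carry_out(rows=[[0,0,-0.01,0,0,0],[0,0,-0.03,0,0,0],[0,0,-0.06,0,0,0],[0,0,-0.09,0,0,0],[0,0,-0.115,0,0,0],[0,0,-0.128,0,0,0],[0,0,-0.128,0,0,0],[0,0,-0.128,0,0,0]])

```text
clock: 4.62
tool_pos: [0.4557, -0.2162, 0.1486]
orientation: [179.9, 0.0, -86.5]
force: [-0.6, -0.3, -0.7]
opening: 0.0291
gripper_force: 29.9
```

```bash
python3 -c "
from h import *
plan([.5202,.1470,.150],-95.7)"
```

```text
t 4.62 at [ 0.4557 -0.2162  0.1486] [ 1.7991e+02  3.0000e-02 -8.6520e+01] F [-0.61 -0.25 -0.73] j [ -3.    8.4 -26.7  -0.  -54.9   6.5]
shift [-0.3586 -0.0864 -0.0013] turn [0.0016 0.0005 0.1602]
```

>>> carry_out(rows=[[-0.03,-0.007,0,0,0,0.02],[-0.08,-0.019,0,0,0,0.04],[-0.13,-0.031,0,0,0,0.06],[-0.18,-0.043,0,0,0,0.08],[-0.23,-0.055,0,0,0,0.1],[-0.28,-0.067,0,0,0,0.12],[-0.33,-0.08,0,0,0,0.14],[-0.358,-0.086,0,0,0,0.16]])

```text
clock: 5.62
tool_pos: [0.5203, 0.1483, 0.1481]
orientation: [179.9, -0.1, -95.6]
force: [0.6, 1.0, -1.4]
opening: 0.0292
gripper_force: 29.9
```

>>> carry_out(rows=[[0,0,0,0,0,0],[0,0,0.02,0,0,0],[0,0,0.045,0,0,0],[0,0,0.06,0,0,0],[0,0,0.06,0,0,0],[0,0,0.06,0,0,0]])

```text
clock: 6.38
tool_pos: [0.5209, 0.1462, 0.0901]
orientation: [-180.0, 0.0, -95.7]
force: [0.7, 0.1, 0.2]
opening: 0.0292
gripper_force: 29.9
```

Run:
```python
from h import *
import cv2
plan([.5202,.1470,.07],-95.7)
t=viewer.snapshot("top")[:,:,::-1]; s=viewer.snapshot("scene")[:,:,::-1]
cv2.imwrite("pics/t4.png",t);cv2.imwrite("pics/s4.png",s)
o=np.hstack([cv2.resize(t[185:255,160:240],(400,350),interpolation=2),cv2.resize(s[150:240,310:410],(400,350),interpolation=2)])
cv2.imwrite("pics/c4.png",o)
```

```text
t 6.38 at [0.5209 0.1462 0.0901] [-1.7997e+02  1.0000e-02 -9.5670e+01] F [0.72 0.06 0.19] j [ 36.4  15.5 -26.5   0.  -48.  -42.1]
shift [-0.0007  0.0008  0.0201] turn [-0.0006  0.0002  0.0005]
```

View pics/c4.png

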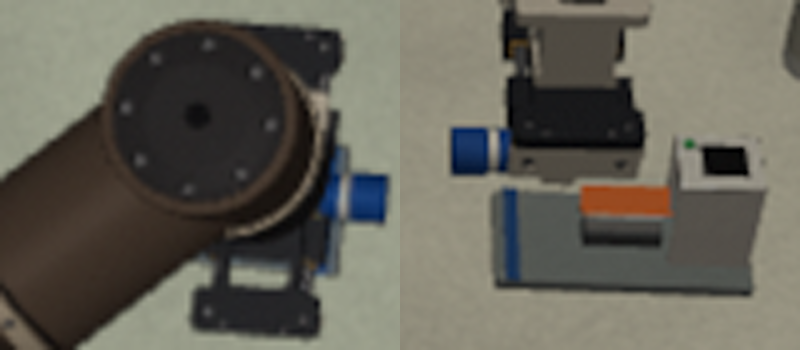

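The tube is held in line with the V, and the cap is visible at crop pixel (365,198) in the top view. I'll check the cap position against what I expect.

Run:
```python
from h import *
import cv2
z=.0957
for n,f in(("top","t4"),("scene","s4")):
    im=cv2.imread(f"pics/{f}.png"); h=cv2.cvtColor(im,cv2.COLOR_BGR2HSV); m=((h[...,0]>100)&(h[...,0]<125)&(h[...,1]>130)).astype(np.uint8)
    k,l,st,ce=cv2.connectedComponentsWithStats(m)
    for i in range(1,k):
        c=ce[i]
        if st[i,4]>25 and ((n=="top" and 215<c[0]<245 and 210<c[1]<240) or (n=="scene" and 315<c[0]<345 and 175<c[1]<205)): print(n,st[i],ce[i].round(2),ray(n,*c,z).round(4))
u=np.array([.0993,.995]); p=np.array([.5209,.1462])
print("expect cap centre(-58), end(-70)",(p-.058*u).round(4),(p-.07*u).round(4))
```

```text
top [224 215   4  14  30] [225.63 222.53] [0.5225 0.1137]
top [230 220   7   9  60] [233.15 224.15] [0.5165 0.0891]
scene [323 183   9  12 106] [327.  188.4] [0.5136 0.0901]
expect cap centre(-58), end(-70) [0.5151 0.0885] [0.5139 0.0765]
```

>>> carry_out(rows=[[0,0,0.012,0,0,0],[0,0,0.024,0,0,0],[0,0,0.031,0,0,0],[0,0,0.032,0,0,0],[0,0,0.032,0,0,0],[0,0,0.032,0,0,0]])

```text
clock: 7.22
tool_pos: [0.5207, 0.1464, 0.0579]
orientation: [-180.0, 0.0, -95.7]
force: [-0.3, -0.1, -0.4]
opening: 0.0293
gripper_force: 29.9
```

>>> carry_out(rows=[[-0.004,0,0,0,0,0],[-0.009,0,0,0,0,0],[-0.014,0,0,0,0,0],[-0.019,0,0,0,0,0],[-0.024,0,0,0,0,0],[-0.026,0,0,0,0,0],[-0.026,0,0,0,0,0],[-0.026,0,0,0,0,0]])

```text
clock: 8.22
tool_pos: [0.523, 0.172, 0.0575]
orientation: [180.0, -0.0, -95.7]
force: [0.4, -0.1, -0.4]
opening: 0.0294
gripper_force: 29.9
```

Run:
```python
from h import *
import cv2
u=np.array([.0993,.995]); m=np.array([.5281,.2266])
plan([*(m-.054*u),.0575],-95.7)
t=viewer.snapshot("top")[:,:,::-1]; s=viewer.snapshot("scene")[:,:,::-1]
o=np.hstack([cv2.resize(t[185:255,160:240],(400,350),interpolation=2),cv2.resize(s[170:230,320:410],(400,267),interpolation=2)[:350] if 0 else cv2.resize(s[160:230,320:400],(400,350),interpolation=2)])
cv2.imwrite("pics/c5.png",o)
```

```text
t 8.22 at [0.523  0.172  0.0575] [180.    -0.   -95.68] F [ 0.36 -0.11 -0.44] j [ 38.6  18.8 -27.1  -0.  -44.1 -44.3]
shift [-0.0009  0.0004  0.    ] turn [ 0.0001 -0.      0.0004]
```

View pics/c5.png

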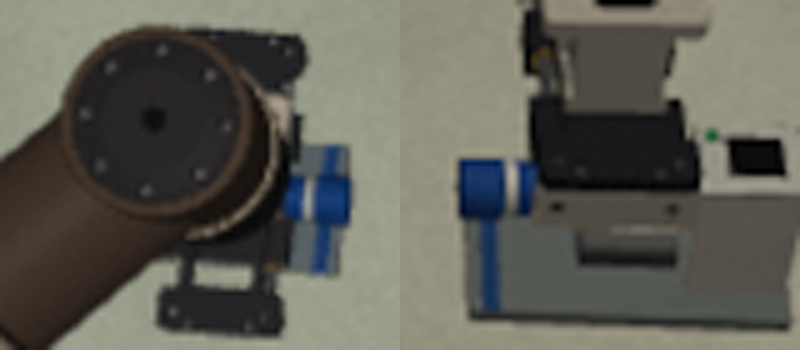

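The tube is above the V with its base just short of the hood mouth. I'll slide it in slowly and watch the force.

>>> carry_out(rows=[[-0.0015,0,0,0,0,0],[-0.003,0,0,0,0,0],[-0.0045,0,0,0,0,0],[-0.006,0,0,0,0,0],[-0.0075,0,0,0,0,0],[-0.009,0,0,0,0,0],[-0.01,0,0,0,0,0],[-0.01,0,0,0,0,0]])

```text
clock: 9.32
tool_pos: [0.524, 0.1821, 0.0576]
orientation: [180.0, -0.0, -95.7]
force: [0.1, -0.2, -0.6]
opening: 0.0292
gripper_force: 29.9
```

>>> carry_out(rows=[[-0.001,0,0,0,0,0],[-0.002,0,0,0,0,0],[-0.003,0,0,0,0,0],[-0.003,0,0,0,0,0]])

```text
clock: 9.82
tool_pos: [0.5244, 0.1851, 0.0576]
orientation: [-180.0, 0.0, -95.7]
force: [0.5, -0.1, -1.7]
opening: 0.0294
gripper_force: 29.9
```

>>> carry_out(rows=[[-0.001,0,0,0,0,0],[-0.002,0,0,0,0,0],[-0.003,0,0,0,0,0],[-0.003,0,0,0,0,0]])

```text
clock: 10.32
tool_pos: [0.5247, 0.1881, 0.0576]
orientation: [-180.0, 0.0, -95.7]
force: [0.2, -0.1, -1.3]
opening: 0.0291
gripper_force: 29.9
```

>>> carry_out(rows=[[-0.001,0,0,0,0,0],[-0.002,0,0,0,0,0],[-0.003,0,0,0,0,0],[-0.003,0,0,0,0,0]])

```text
clock: 10.82
tool_pos: [0.5249, 0.1911, 0.0576]
orientation: [-180.0, 0.0, -95.7]
force: [0.5, -1.4, -0.8]
opening: 0.0296
gripper_force: 29.9
```

>>> carry_out(rows=[[-0.001,0,0,0,0,0],[-0.002,0,0,0,0,0],[-0.002,0,0,0,0,0]])

```text
clock: 11.2
tool_pos: [0.5252, 0.1931, 0.0576]
orientation: [-180.0, 0.0, -95.7]
force: [0.1, -0.5, -0.9]
opening: 0.0295
gripper_force: 29.9
```

>>> carry_out(rows=[[-0.001,0,0,0,0,0],[-0.002,0,0,0,0,0],[-0.002,0,0,0,0,0]])

```text
clock: 11.58
tool_pos: [0.5253, 0.1951, 0.0576]
orientation: [-180.0, 0.0, -95.7]
force: [0.4, -0.3, -0.6]
opening: 0.0291
gripper_force: 29.9
```

Not touching yet; the readings are only noise of about 0.7 N.

>>> carry_out(rows=[[-0.001,0,0,0,0,0],[-0.002,0,0,0,0,0],[-0.002,0,0,0,0,0]])

```text
clock: 11.95
tool_pos: [0.5255, 0.1971, 0.0576]
orientation: [-180.0, 0.0, -95.7]
force: [-0.4, 0.8, -0.2]
opening: 0.0293
gripper_force: 29.9
```

>>> carry_out(rows=[[-0.001,0,0,0,0,0],[-0.002,0,0,0,0,0],[-0.002,0,0,0,0,0]])

```text
clock: 12.32
tool_pos: [0.5257, 0.199, 0.0576]
orientation: [-180.0, 0.0, -95.7]
force: [0.1, -0.5, -0.8]
opening: 0.0291
gripper_force: 29.9
```

>>> carry_out(rows=[[-0.001,0,0,0,0,0],[-0.002,0,0,0,0,0],[-0.002,0,0,0,0,0]])

```text
clock: 12.7
tool_pos: [0.5259, 0.201, 0.0575]
orientation: [-180.0, -0.0, -95.7]
force: [-0.3, 1.1, -0.9]
opening: 0.0292
gripper_force: 29.9
```

>>> carry_out(rows=[[-0.001,0,0,0,0,0],[-0.002,0,0,0,0,0],[-0.002,0,0,0,0,0]])

```text
clock: 13.08
tool_pos: [0.5261, 0.203, 0.0576]
orientation: [-180.0, 0.0, -95.7]
force: [-0.0, -0.3, -1.2]
opening: 0.0292
gripper_force: 29.9
```

>>> carry_out(rows=[[-0.001,0,0,0,0,0],[-0.002,0,0,0,0,0],[-0.002,0,0,0,0,0]])

```text
clock: 13.45
tool_pos: [0.5263, 0.2049, 0.0575]
orientation: [180.0, -0.0, -95.7]
force: [0.1, -0.1, -0.7]
opening: 0.0295
gripper_force: 29.9
```

>>> carry_out(rows=[[0,0,0,0,0,0]])

```text
clock: 13.58
tool_pos: [0.5263, 0.2049, 0.0575]
orientation: [180.0, -0.0, -95.7]
force: [0.3, -0.3, -0.1]
opening: 0.029
gripper_force: 29.9
```

>>> carry_out(rows=[[-0.001,0,0,0,0,0],[-0.002,0,0,0,0,0],[-0.002,0,0,0,0,0]])

```text
clock: 13.95
tool_pos: [0.5264, 0.2068, 0.0575]
orientation: [180.0, -0.0, -95.7]
force: [0.2, -2.2, -0.4]
opening: 0.0292
gripper_force: 29.9
```

>>> carry_out(rows=[[-0.001,0,0,0,0,0],[-0.0015,0,0,0,0,0],[-0.0015,0,0,0,0,0]])

```text
clock: 14.32
tool_pos: [0.5265, 0.2082, 0.0575]
orientation: [180.0, -0.0, -95.7]
force: [-0.1, -2.4, -0.0]
opening: 0.0294
gripper_force: 29.9
```

>>> carry_out(rows=[[0,0,0,0,0,0]])

```text
clock: 14.45
tool_pos: [0.5266, 0.2082, 0.0575]
orientation: [180.0, -0.0, -95.7]
force: [0.5, -3.3, -0.5]
opening: 0.0296
gripper_force: 29.9
```

Stop found, at about 2.7 N. Now I press down slowly.

>>> carry_out(rows=[[0,0,0.001,0,0,0],[0,0,0.002,0,0,0],[0,0,0.003,0,0,0],[0,0,0.004,0,0,0],[0,0,0.004,0,0,0]])

```text
clock: 15.08
tool_pos: [0.5268, 0.2085, 0.0537]
orientation: [-180.0, 0.0, -95.7]
force: [-0.6, -2.9, 3.6]
opening: 0.0288
gripper_force: 29.9
```

>>> carry_out(rows=[[0,0,0.001,0,0,0],[0,0,0.002,0,0,0],[0,0,0.002,0,0,0]])

```text
clock: 15.45
tool_pos: [0.5268, 0.2085, 0.0517]
orientation: [-180.0, 0.0, -95.7]
force: [0.1, -2.8, 5.6]
opening: 0.0292
gripper_force: 29.9
```

>>> carry_out(rows=[[0,0,0.001,0,0,0],[0,0,0.002,0,0,0],[0,0,0.002,0,0,0]])

```text
clock: 15.82
tool_pos: [0.527, 0.2085, 0.0499]
orientation: [-180.0, 0.0, -95.7]
force: [-0.0, -4.3, 6.3]
opening: 0.0292
gripper_force: 29.9
```

Run:
```python
from h import *
F=[]
for i in range(12): viewer.snapshot("top"); o=telemetry.get_obs(); F.append(o["force"])
print(o["clock"],np.mean(F,0).round(2),np.std(F,0).round(2),o["tool_pos"].round(4),o["orientation"].round(2),o["moment"].round(2))
```

```text
16.425 [-0.83 -3.96  6.19] [0.53 0.57 0.6 ] [0.5269 0.2085 0.0499] [-1.7997e+02  1.0000e-02 -9.5660e+01] [-1.46  0.38 -0.11]
```

```bash
python3 -c "
from plant import workorder
print(workorder.close_job())"
```

```text
the job is handed in; nothing more can be done
None
```

I handed the job in at about 16.4 s of the 38 s allowed, with no verdict returned: the blue-capped tube is still gripped, pressed against the hidden stop (about 4 N) and pushed down into the V, which I estimate is 5–6 mm down its 10 mm travel.

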